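# Thread the spacer and the bush onto the inclined locating post

## Robot

A 6-joint arm with a two-finger parallel gripper is mounted at the origin on the work surface. World frame = base frame: x ahead of the robot, y to its left, z up, the work surface at z = 0. Lengths are in mm, angles in rad, forces in N, time in s.
With the tool pointing down it reaches from about 250 to 800 mm from the base axis. Payload 3.9 kg.
Tool frame: the origin (TCP) lies at the very end of the fingers, on their centre line; the grasp point (between the pads) lies bot.grip_depth behind it (bot.grip_depth is the distance from the TCP to the grasp point, in mm); z points along the fingers, y is the line along which they close (so a half turn about z gives the same grasp; the last joint's range is limited). The gripper opens to 85 mm and grips with 20 to 120 N. Pads are 22 mm wide; open, the fingers measure 114 mm over their backs; the gripper's body (76 mm by 85 mm) begins 54 mm behind the grasp point. The pads swing forward as they close: fully open they stand 13 mm farther back than shut.
Start: joints at [1.304, 0.26, -0.138, 1.173, 0, 1.571], TCP at [138.41, 506.417, 231.304] pointing down, gripper open.
Joint ranges: [-2.78, 2.78], [-0.83, 1.72], [-1.28, 1.37], [-1.9, 2.12], [-1.57, 1.48], [-3.14, 3.14]. Speed limits (rad/s): [2.57, 2.57, 3.14, 3.14, 3.14, 3.14].

## Interface

Orientations are given as a unit quaternion [w, x, y, z].
In Python, from workcell import readout, imaging, ticket, bot gives the robot as it stands. The module is installed in compiled form; this text tells all that it offers.
- The arm moves only by the shell command python3 -m inch 'ROWS' [FORCE]. ROWS is JSON, a list of rows, each a list of 7 numbers: the shift along the tool's x, y, z in mm, then the turn, a rotation vector about the tool's x, y, z in degrees, then the finger opening in mm, from 0 to 85.4. A call has 1 to 10 rows; each row shifts and turns the commanded pose from where the row before left it, along the tool's axes as they then stand; what a row does not reach is not made up. A row lasts 1/12 s, in which the tool goes at most 41.7 mm and 7.16 degrees, less where a joint would pass 70% of its speed; a pose out of reach is approached as far as the arm can. A call is refused whole if a number of a shift passes 41.7 or a number of a turn 7.16, either way. A call with a gripper value outside its range is refused whole. The fingers move at their own pace and stop on an object; FORCE is the grip in N (left out, the last holds). Time passes only in rows, so rows that do not move let the fingers close. It gives the time, the measured TCP pose, the force, the opening and the grip force at its end, in the units of the state.
- readout.observe(): the state, without advancing time (a new reading comes with each control period).
- imaging.capture(name): name is "scene" or "top" or "wrist"; returns the picture (420x560x3 uint8, red, green, blue); there is no depth.
- imaging.get_calibration(name): a dict with "vertical_fov" (degrees; the focal length in pixels is half the picture's height over the tangent of half this angle, whatever the lens; pixels are square), "cx", "cy" (the principal point, pixels), "rvec" (rotation vector, rad) and "tvec" (3), from world to camera coordinates, as OpenCV has them. Camera axes: x right, y down, z forward; pixel columns grow to the right and rows downward; lengths in mm; the calibration is good to about 2 mm. A picture is of the moment at which its call begins: read the wrist's pose just before it. get_calibration takes no time and is no camera call; for the wrist camera it gives the pose at the moment of the call.
- ticket.close_job(): hands the job in; it is judged then, once.
Trained networks look in the newest picture that a camera, given by its name, has taken for a name from the list of things; names that differ only in an ending like _2 or _b are one class to them, and where a whole thing is asked for, a point or a joint stands for the part that bears it (a point fixed in the world has none). Each returns a list of dicts, best first, with "p" (0 to 1); they miss things now and then, are a little off and sometimes report something else, mostly with a low value. They report only what shows in the picture. A call takes as long as a camera call. They do not tell look-alikes from the thing itself.
- imaging.recognise(query, camera): "xyz" ([x, y, z] in mm, in world coordinates, good to about 4 mm: the middle of the surface that is visible of it).
The state is a dict: "t": time; "qpos": joint angles; "dq": joint speeds; "joint_efforts": joint torques, N m; "eef_pos": TCP position; "eef_rot": TCP orientation; "force": force on the tool from outside, world axes, zero at the start; "moment": the same for the moment, N m; "grip_width": opening from 0.0 (shut) to 1.0 (fully open); "grip_force": force on a finger pad.
Only numpy, scipy, OpenCV 4.12 (cv2) and the standard library are available. Lean on these libraries where they do the work, as an engineer would, in place of code of your own. Each camera call takes 0.05 s, during which the arm holds its last target. There are 200 camera calls.

## Task

Load the inclined assembly fixture: thread the wide steel spacer ring down the locating post until it sits fully home, flat on the blue shoulder, and after it thread the brass bush down the same post until it sits fully home, flat on the spacer. Guide each part down the post in the gripper rather than letting it drop, let go of both, and leave the bottle, the wrench and the green bin where they are.

Things in the scene. Friction and masses are not known exactly. Their poses are not given: they have to be found in the camera images.
- fixture: Fixed steel fixture on the bench: dark base plate 150 x 110 x 15 mm with a grey inclined column. Origin: centre of the plate's underside; z up, x along the plate's 150 mm side. The post leans 30 degrees from vertical towards the fixture's -x. Where it stands and how it is turned varies.
- post: Aluminium locating post, 26 mm diameter, 60 mm long (the last 12 mm taper to 16 mm diameter), rising from a blue round shoulder of 72 mm diameter, 14 mm thick. Part of the fixture, fixed; at (-20, 0, 85) mm in the fixture's frame. Origin: centre of the shoulder's upper face, where the post leaves it; z runs along the post to its tip (30 degrees from vertical), y is level.
- spacer: Steel spacer ring, loose, lying flat on the bench: outside diameter 56 mm, bore 31 mm, height 22 mm, 0.30 kg nominal. Origin: centre of its underside; z along its bore. Either end may go first.
- spacer_mid (a point): Centre of the steel spacer's bore, at half its height (11 mm above its underside).
- bush: Brass bush (plain ring), loose, standing on end on the bench: outside diameter 43 mm, bore 31 mm, height 26 mm, 0.15 kg nominal. Origin: centre of its underside; z along its bore. Either end may go first.
- bush_mid (a point): Centre of the brass bush's bore, at half its height (13 mm above its underside).
- bottle: Bystander: upright white plastic bottle with red cap and green label, 52 mm diameter, 110 mm high. Origin: centre of its underside.
- wrench: Bystander: steel wrench 170 mm long lying flat. Origin: its middle, underside; x along its length.
- bin: Bystander: low open green bin 80 x 150 x 45 mm with small hardware. Origin: centre of its underside.
Things that resemble listed ones, but are neither listed nor needed, are in the scene too. Several things look just like the bush: the one meant starts farthest to the robot's right. Of the things that look like the spacer, the middle-sized one is meant.

How it is judged:
By the outcome, as a careful person would: the job done as asked, in the order asked, and still so for the second after the job is handed in, with the robot touching nothing.
It also fails if it takes over 54 s, if anything falls off the work surface, if the arm or the gripper's body presses on something with over 40 N, if the wrist force passes 120 N, or if a joint passes its speed limit or range.

## Working session

There is one attempt and no reset: what is moved stays moved. The work goes in short steps, Python scripts to look and compute and a shell command to move; the robot and the scene stay as the last step left them, time stands still between calls to the robot, and variables do not carry over. Pictures are saved under pics/ and viewed, at most 10 in all, crops included, and the job is handed in when it is done.

```bash
mkdir -p pics; cat > h.py <<'E'
import numpy as np, cv2
from workcell import readout, imaging, ticket, bot
from scipy.spatial.transform import Rotation as R
def cal(n):
    c=imaging.get_calibration(n); f=210/np.tan(np.radians(c["vertical_fov"])/2)
    K=np.array([[f,0,c["cx"]],[0,f,c["cy"]],[0,0,1]]); return K,np.array(c["rvec"],float),np.array(c["tvec"],float)
def proj(n,P):
    K,r,t=cal(n); return cv2.projectPoints(np.array(P,float).reshape(-1,3),r,t,K,None)[0].reshape(-1,2)
def ray(n,uv,z):
    K,r,t=cal(n); M=cv2.Rodrigues(r)[0]; C=-M.T@t; d=M.T@np.linalg.inv(K)@np.array([uv[0],uv[1],1.]); return C+d*(z-C[2])/d[2]
def snap(n,f):
    im=imaging.capture(n); cv2.imwrite("pics/"+f,im[:,:,::-1]); return im
def pose():
    s=readout.observe(); q=s["eef_rot"]; return np.array(s["eef_pos"]),R.from_quat([q[1],q[2],q[3],q[0]])
E
python3 - <<'E'
from h import *
a=snap("scene","a.png");b=snap("top","b.png")
for n in("scene","top"):
  for q in("bush","spacer","post","fixture","bottle","wrench","bin"):
    for d in imaging.recognise(q,n)[:6]:
      print(n,q,round(d["p"],2),np.round(d["xyz"]),np.round(proj(n,d["xyz"])[0]))
print(bot.grip_depth,readout.observe())
E
```

```text
scene bush 0.92 [ 541. -306.   20.] [194. 328.]
scene bush 0.64 [ 542. -200.   19.] [229. 285.]
scene bush 0.54 [ 438. -170.   18.] [199. 252.]
scene spacer 0.9 [460. 208.  19.] [300. 155.]
scene spacer 0.79 [345. 189.  24.] [259. 142.]
scene spacer 0.71 [460. 300.  13.] [317. 138.]
scene post 0.92 [537.  25.  96.] [288. 188.]
scene fixture 0.8 [570.  13.  33.] [298. 217.]
scene bottle 0.81 [677. 261.  64.] [389. 161.]
scene wrench 0.94 [ 721. -335.    5.] [267. 400.]
scene bin 0.63 [770. -78.  12.] [361. 296.]
top bush 0.73 [ 429. -173.   22.] [361. 258.]
top bush 0.72 [ 532. -301.   26.] [418. 209.]
top bush 0.47 [ 538. -198.   26.] [371. 208.]
top spacer 0.77 [456. 212.  20.] [187. 250.]
top spacer 0.68 [343. 196.  32.] [194. 301.]
top spacer 0.65 [458. 308.  14.] [145. 250.]
top spacer 0.19 [775. -81.   8.] [314. 106.]
top post 0.64 [538.  32.  95.] [266. 209.]
top fixture 0.73 [553.  25.  18.] [270. 204.]
top bottle 0.88 [662. 270.  72.] [154. 155.]
top wrench 0.92 [ 724. -333.    4.] [426. 125.]
top bin 0.56 [773. -79.   6.] [313. 107.]
18.700000000000003 {'t': 0.8, 'qpos': array([ 1.30401073e+00,  2.59976793e-01, -1.38072709e-01,  1.17269791e+00,
       -3.18346292e-05,  1.57078285e+00]), 'dq': array([ 0.0018867 , -0.00135119, -0.00067105,  0.00105152, -0.00024112,
        0.00049397]), 'joint_efforts': array([-1.10803532e-03, -4.05559301e+01,  2.54220235e+01,  6.21030649e-04,
        8.39079735e-05,  9.39413027e-07]), 'eef_pos': array([138.41825459, 506.43023784, 231.32684482]), 'eef_rot': array([1.90286538e-05, 1.32990878e-01, 9.91117261e-01, 2.21216897e-05]), 'force': array([ 0.2318679 , -0.40514322, -0.07928195]), 'moment': array([-6.04593523e-05,  5.28445577e-03,  5.04236229e-02]), 'grip_force': 0.0, 'grip_width': 0.9997717422122075}
```

```bash
ls pics
```

```text
a.png
b.png
```

View pics/a.png

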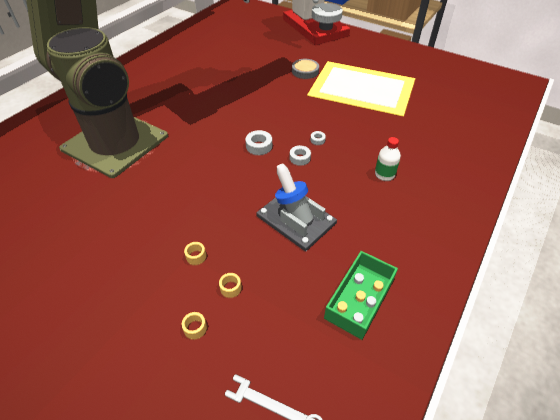

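View pics/b.png

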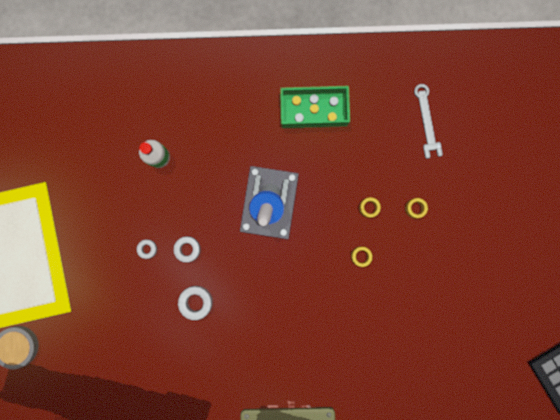

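The scene picture shows three rings that look like the spacer: large at (259,142), middle at (300,155), small at (318,138). I choose the middle one. The bush look-alikes are at (195,252), (230,285) and (194,325). I choose the one with the lowest y, at scene (194,325) / top (417,208). Next I'll measure these and check the choice in a crop.

```bash
cat > m.py <<'E'
from h import *
im=cv2.imread("pics/b.png"); hsv=cv2.cvtColor(im,cv2.COLOR_BGR2HSV).astype(int)
H,S,V=hsv[...,0],hsv[...,1],hsv[...,2]
grey=((S<70)&(V>90)).astype(np.uint8); br=((H>17)&(H<33)&(S>90)&(V>90)).astype(np.uint8)
def big(mask,uv,w=22):
    m=np.zeros_like(mask); u,v=uv; m[v-w:v+w,u-w:u+w]=mask[v-w:v+w,u-w:u+w]
    c=max(cv2.findContours(m,0,1)[0],key=cv2.contourArea); return c
for n,mk,uv,h in(("mid",grey,(186,249),22),("big",grey,(194,303),22),("small",grey,(146,249),18),("b",br,(417,208),26),("b2",br,(370,207),26),("b3",br,(361,257),26)):
    c=big(mk,uv); (x,y),r=cv2.minEnclosingCircle(c); p=ray("top",(x,y),h*.8); e=ray("top",(x+r,y),h*.8)
    print(n,round(x),round(y),np.round(p),"dia",round(2*np.linalg.norm(p-e),1))
dark=((S<90)&(V>45)&(V<130)).astype(np.uint8); roi=np.zeros_like(dark); roi[160:245,235:305]=1
m=((H>150)|(H<8))&(S>120); pl=cv2.morphologyEx(((~m)&(roi>0)).astype(np.uint8),2,np.ones((3,3)))
c=max(cv2.findContours(pl,0,1)[0],key=cv2.contourArea); rect=cv2.minAreaRect(c); b=cv2.boxPoints(rect)
P=np.array([ray("top",q,12) for q in b]); print(rect,np.round(P)); print(np.round(P.mean(0)),[round(np.linalg.norm(P[i]-P[(i+1)%4])) for i in range(4)],[round(np.degrees(np.arctan2(*(P[(i+1)%4]-P[i])[[1,0]])),1) for i in range(4)])
cr=im[150:330,110:450]; cv2.imwrite("pics/c.png",cv2.resize(cr,None,fx=2.3,fy=2.3,interpolation=2))
E
python3 m.py
```

```text
mid 186 249 [457. 215.  18.] dia 59.7
big 195 302 [339. 198.  18.] dia 77.6
small 146 249 [460. 305.  14.] dia 45.8
b 416 208 [ 535. -300.   21.] dia 48.0
b2 370 207 [ 540. -196.   21.] dia 46.7
b3 362 256 [ 431. -174.   21.] dia 46.7
((268.8729553222656, 202.13784790039062), (50.11597442626953, 67.6877670288086), 8.972626686096191) [[493.  97.  12.]
 [643.  70.  12.]
 [623. -41.  12.]
 [473. -13.  12.]]
[558.  28.  12.] [153, 113, 152, 112] [np.float64(-10.2), np.float64(-100.7), np.float64(169.4), np.float64(79.5)]
```

View pics/c.png

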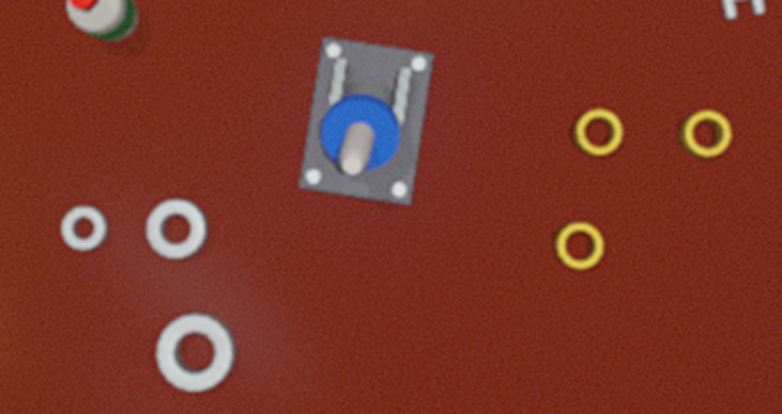

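The top crop confirms the choice: the middle ring is at crop (176,228), about 57–60 mm across, and the rightmost bush is at (707,133). The plate comes out at 153x113 mm, yaw −10.2°, with the post leaning towards the robot. Now I'll move over the spacer.

```bash
cat >> h.py <<'E'
YAW=-10.2
def frame(y=None):
    y=np.radians(YAW if y is None else y); fx=np.array([np.cos(y),np.sin(y),0]); fy=np.array([-np.sin(y),np.cos(y),0]); return fx,fy
def togo(P,Rt=None):
    "shift in present tool axes to TCP target P, and rotvec (deg) to Rt"
    p,r=pose(); s=readout.observe()
    print("t",round(s["t"],2),"tcp",np.round(p,1),"shift",np.round(r.inv().apply(np.array(P)-p),1), "turn",None if Rt is None else np.round(np.degrees((r.inv()*Rt).as_rotvec()),2),"F",np.round(s["force"],1),"gw",round(s["grip_width"],3),"gf",round(s["grip_force"],1))
def Rdown():
    fx,fy=frame(); return R.from_matrix(np.array([-fx,fy,[0,0,-1]]).T)
def Rpost():
    fx,fy=frame(); a=-.5*fx+.8660254*np.array([0,0,1]); z=-a; return R.from_matrix(np.array([np.cross(fy,z),fy,z]).T)
E
python3 -m inch '[[-29.6,-15.3,0,0,0,0,85],[-29.6,-15.3,0,0,0,0,85],[-29.6,-15.3,0,0,0,0,85],[-29.6,-15.3,0,0,0,0,85],[-29.6,-15.3,0,0,0,0,85],[-29.6,-15.3,0,0,0,0,85],[-29.6,-15.3,0,0,0,0,85],[-29.6,-15.3,0,0,0,0,85],[-29.6,-15.3,0,0,0,0,85],[-29.6,-15.3,0,0,0,0,85]]' 60
python3 -m inch '[[-29.6,-15.3,0,0,0,0,85],[-29.6,-15.3,0,0,0,0,85],[-29.6,-15.3,0,0,0,0,85],[0,0,0,0,0,-5.1,85],[0,0,0,0,0,0,85],[0,0,0,0,0,0,85]]'
python3 - <<'E'
from h import *
print(imaging.get_calibration("wrist"))
snap("wrist","w1.png")
for q in("spacer","post"):
  for d in imaging.recognise(q,"wrist")[:4]: print(q,round(d["p"],2),np.round(d["xyz"]),np.round(proj("wrist",d["xyz"])[0]))
togo((457,213,60),Rdown())
E
```

```text
t: 1.63
eef_pos: [384.6, 279.5, 231.5]
eef_rot: [0.0, 0.133, 0.991, 0.0]
force: [0.5, 0.7, -0.3]
grip_width: 0.992
grip_force: 0.0
t: 2.13
eef_pos: [457.1, 212.9, 231.2]
eef_rot: [-0.0, 0.09, 0.996, 0.0]
force: [-0.3, 0.3, -0.4]
grip_width: 0.998
grip_force: 0.0
{'vertical_fov': 63.71967836526292, 'cx': 281.29331976226973, 'cy': 213.85360733552778, 'rvec': array([-2.23046439, -1.86266891, -0.2757845 ]), 'tvec': array([-290.88421214, -431.62008757,  259.81477381])}
spacer 0.94 [449. 213.  16.] [279. 176.]
spacer 0.7 [333. 199.  29.] [243.  62.]
spacer 0.61 [456. 307.  17.] [368. 168.]
post 0.89 [513.  45.  99.] [110. 293.]
t 2.28 tcp [456.4 213.7 231.3] shift [ -0.7  -0.6 171.3] turn [ 0.   -0.02  0.03] F [-0.3  0.3  0.6] gw 0.995 gf 0.0
```

View pics/w1.png

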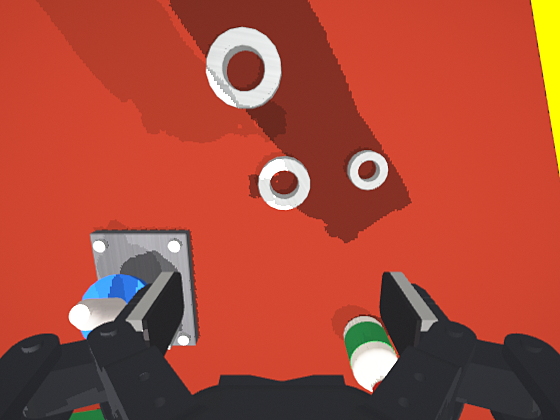

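The wrist picture shows the middle spacer at (284,183), the large ring at (243,67), the small ring at (368,170) and the fixture plate with its post at the lower left.

```bash
cat > fitring.py <<'E'
from h import *
from scipy.optimize import least_squares
def fitring(cam,im,mask,uv,D,h,P0,w=45):
    "fit a ring standing on the bench: silhouette of cylinder -> centre"
    m=np.zeros(mask.shape,np.uint8); u,v=map(int,uv); m[v-w:v+w,u-w:u+w]=mask[v-w:v+w,u-w:u+w]
    c=max(cv2.findContours(m,0,1)[0],key=cv2.contourArea); hull=cv2.convexHull(c).reshape(-1,2).astype(float)
    a=np.linspace(0,2*np.pi,90); cir=np.c_[np.cos(a),np.sin(a)]*D/2
    def f(x):
        P=np.r_[np.c_[cir+x,0*a],np.c_[cir+x,0*a+h]]
        g=cv2.convexHull(proj(cam,P).astype(np.float32))
        return [cv2.pointPolygonTest(g,(float(q[0]),float(q[1])),True) for q in hull]
    s=least_squares(f,np.array(P0,float),diff_step=1e-4,loss="soft_l1"); return s.x,np.sqrt(np.mean(np.square(s.fun))),len(hull)
E
python3 - <<'E'
from fitring import *
im=cv2.imread("pics/w1.png"); hsv=cv2.cvtColor(im,cv2.COLOR_BGR2HSV)
S,V=hsv[...,1],hsv[...,2]
mask=((S<70)&(V>60)).astype(np.uint8)
print(fitring("wrist",im,mask,(284,183),56,22,(457,213),35))
print(fitring("wrist",im,mask,(243,67),74,26,(340,197),50))
for z in(20,22): print(ray("wrist",(284.5,182),z))
E
```

```text
(array([456.70685118, 216.30738459]), np.float64(0.44167544627997857), 28)
(array([339.43583503, 197.54078231]), np.float64(1.2424244289678117), 35)
[454.80847975 217.483458    20.        ]
[454.40882915 217.53139033  22.        ]
```

```bash

python3 -m inch '[[0.4,2.3,35,0,0,0,85],[0,0,35,0,0,0,75],[0,0,35,0,0,0,66],[0,0,35,0,0,0,66],[0,0,20,0,0,0,66],[0,0,10,0,0,0,66],[0,0,0,0,0,0,66],[0,0,0,0,0,0,66]]'
python3 - <<'E'
from h import *
print(bot.grip_depth); snap("wrist","w2.png"); togo((456.5,216.3,3),Rdown())
im=cv2.imread("pics/w2.png"); hsv=cv2.cvtColor(im,cv2.COLOR_BGR2HSV)
from fitring import *
K=proj("wrist",(456.5,216.3,22))[0]; print(K)
print(fitring("wrist",im,((hsv[...,1]<70)&(hsv[...,2]>60)).astype(np.uint8),K,56,22,(456.5,216.3),90))
E
```

```text
t: 2.95
eef_pos: [456.3, 215.9, 61.1]
eef_rot: [-0.001, 0.088, 0.996, -0.0]
force: [0.7, -0.2, 0.3]
grip_width: 0.774
grip_force: 0.0
18.700000000000003
t 3.0 tcp [457.3 216.2  62. ] shift [ 0.8 -0.1 59. ] turn [0.03 0.04 0.06] F [0.3 0.9 0.4] gw 0.777 gf 0.0
[281.60780593 243.07294569]
(array([458.36310284, 215.59294468]), np.float64(0.8463168330815029), 41)
```

View pics/w2.png

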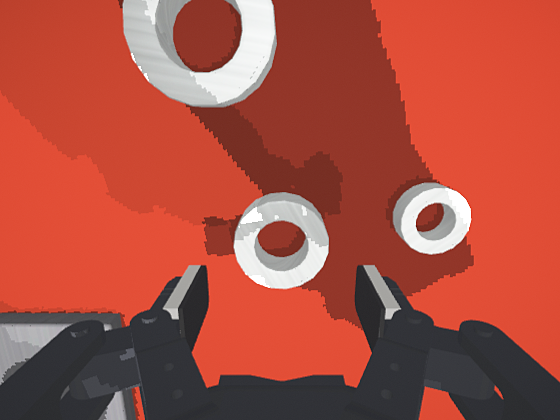

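The wrist picture shows the middle spacer at (281,241), centred between the pads, whose tips are at u=206 and u=357. I'll go down and grip.

```bash

python3 -m inch '[[-0.5,0,25,0,0,0,66],[0,0,20,0,0,0,66],[0,0,10,0,0,0,66],[0,0,3,0,0,0,66],[0,0,0,0,0,0,66]]'
python3 -m inch '[[0,0,1,0,0,0,50],[0,0,0,0,0,0,45],[0,0,0,0,0,0,40],[0,0,0,0,0,0,40],[0,0,0,0,0,0,40],[0,0,0,0,0,0,40]]' 70
python3 -c "
from h import *
togo((456.5,216.3,2),Rdown())"
```

```text
t: 3.42
eef_pos: [458.0, 215.8, 3.8]
eef_rot: [0.0, 0.089, 0.996, 0.0]
force: [-0.2, 0.1, 1.1]
grip_width: 0.776
grip_force: 0.0
t: 3.92
eef_pos: [458.8, 215.7, 4.4]
eef_rot: [0.001, 0.089, 0.996, 0.001]
force: [-1.5, -1.2, 5.3]
grip_width: 0.622
grip_force: 72.7
t 3.92 tcp [458.8 215.7   4.4] shift [2.4 0.2 2.4] turn [ 0.08  0.15 -0.01] F [-1.5 -1.2  5.3] gw 0.622 gf 72.7
```

```bash

python3 -m inch '[[0,0,-15,0,0,0,40],[0,0,-30,0,0,0,40],[0,0,-30,0,0,0,40],[0,0,-30,0,0,0,40],[0,0,-30,0,0,0,40],[0,0,-30,0,0,0,40],[0,0,-25,0,0,0,40],[0,0,-12,0,0,0,40]]'
python3 -m inch '[[-6.9,-27.9,0,0,0,0,40],[-6.9,-27.9,0,0,0,0,40],[-6.9,-27.9,0,0,0,0,40],[-6.9,-27.9,0,0,0,0,40],[-6.9,-27.9,0,0,0,0,40],[-6.9,-27.9,0,0,0,0,40]]'
python3 -m inch '[[0,0,0,0,-6,0,40],[0,0,0,0,-6,0,40],[0,0,0,0,-6,0,40],[0,0,0,0,-6,0,40],[0,0,0,0,-6,0,40],[0,0,0,0,0,0,40],[0,0,0,0,0,0,40]]'
python3 - <<'E'
from h import *
snap("wrist","w3.png"); togo((469.4,43.9,206.3),Rpost())
print(readout.observe()["qpos"].round(2))
E
```

```text
t: 4.58
eef_pos: [459.2, 216.1, 209.0]
eef_rot: [0.003, 0.089, 0.996, 0.002]
force: [0.3, 0.2, -4.2]
grip_width: 0.62
grip_force: 75.7
t: 5.08
eef_pos: [468.5, 42.0, 205.1]
eef_rot: [0.0, 0.089, 0.996, 0.0]
force: [1.7, 1.3, -3.9]
grip_width: 0.623
grip_force: 75.6
t: 5.67
eef_pos: [464.0, 42.9, 201.7]
eef_rot: [0.254, 0.085, 0.963, -0.023]
force: [-0.1, -0.4, -4.1]
grip_width: 0.621
grip_force: 75.8
t 5.72 tcp [468.   43.5 204.6] shift [-1.9  0.6 -0.8] turn [ 0.04 -0.13  0.05] F [ 0.9 -0.4 -3.4] gw 0.622 gf 75.8
[ 0.23 -0.14 -0.8   0.42 -0.2   0.35]
```

View pics/w3.png

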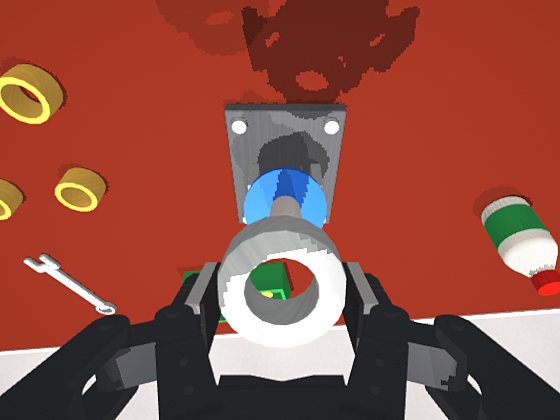

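The wrist picture shows the spacer in the pads at (282,285), with the blue shoulder (285,197) and the post (286,205) ahead of it, nearly coaxial. I'll check this with a model overlay.

```bash
cat > ov.py <<'E'
from h import *
from scipy.optimize import least_squares
def circ(c,ax,D,n=120):
    ax=np.array(ax)/np.linalg.norm(ax); u=np.cross(ax,[0.3,1,0.1]); u/=np.linalg.norm(u); v=np.cross(ax,u); a=np.linspace(0,2*np.pi,n)
    return np.array(c)+D/2*(np.outer(np.cos(a),u)+np.outer(np.sin(a),v))
fx,fy=frame(); A=-.5*fx+np.array([0,0,.8660254])
def fitblue(im,O=(538.3,31.5,85)):
    hsv=cv2.cvtColor(im,cv2.COLOR_BGR2HSV); m=((hsv[...,0]>95)&(hsv[...,0]<130)&(hsv[...,1]>100)).astype(np.uint8)
    c=max(cv2.findContours(m,0,1)[0],key=cv2.contourArea); h=cv2.convexHull(c).reshape(-1,2).astype(float)
    g=lambda x:cv2.convexHull(proj("wrist",np.r_[circ(np.r_[x,O[2]],A,72),circ(np.r_[x,O[2]]-14*A,A,72)]).astype(np.float32))
    top=h[:,1]<h[:,1].max()-25; h=h[top]
    s=least_squares(lambda x:[cv2.pointPolygonTest(g(x),tuple(map(float,q)),True) for q in h],np.array(O[:2],float),diff_step=1e-4,loss="soft_l1")
    return s.x,np.sqrt(np.mean(np.square(s.fun))),len(h)
def overlay(im,O,rc,f,box,H=22,Dr=56,s=3):
    "rc: ring underside centre in tool frame"
    u0,v0,u1,v1=box; o=cv2.resize(im[v0:v1,u0:u1],None,fx=s,fy=s,interpolation=2); p,r=pose()
    def dr(P,col): cv2.polylines(o,[np.int32((proj("wrist",P)+.5-[u0,v0])*s).reshape(-1,1,2)],True,col,1)
    O=np.array(O); dr(circ(O,A,72),(0,255,255)); dr(circ(O+48*A,A,26),(0,255,0)); dr(circ(O+60*A,A,16),(0,255,0))
    z=r.apply([0,0,1]); C=p+r.apply(rc); dr(circ(C,z,Dr),(255,0,255)); dr(circ(C-H*z,z,Dr),(255,255,0)); dr(circ(C-H*z,z,31),(0,0,255))
    cv2.imwrite("pics/"+f,o)
E
python3 - <<'E'
from ov import *
im=cv2.imread("pics/w3.png"); x,e,n=fitblue(im); print(x,e,n)
overlay(im,(*x,85),(1.4,0,4),"o3.png",(180,90,390,355),s=2)
togo((0,0,0))
E
```

```text
[545.56580088  32.79617319] 0.24159337764459093 20
t 5.72 tcp [468.   43.5 204.6] shift [ 494.8 -125.2  -48.3] turn None F [ 0.9 -0.4 -3.4] gw 0.622 gf 75.8
```

View pics/o3.png

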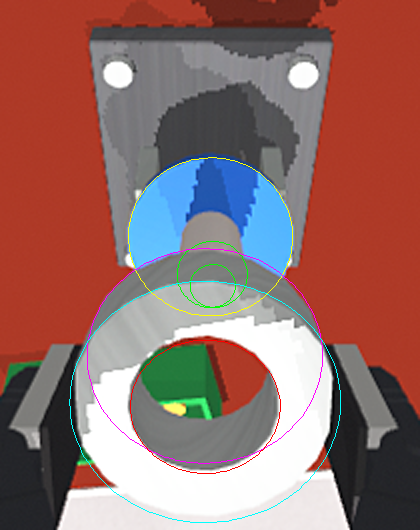

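The overlay matches the ring bore (red) and the shoulder (yellow) well, so the ring sits in the tool at about (1.4, 0, 4). The arm was still settling when the picture was taken, so I'll measure the post again at rest.

```bash

python3 -m inch '[[0,0,0,0,0,0,40],[0,0,0,0,0,0,40]]'
python3 - <<'E'
from ov import *
for i in range(2):
  im=snap("wrist",f"w4{i}.png")[:,:,::-1].copy(); print(fitblue(im)); togo((469.4,43.9,206.3),Rpost())
p,r=pose(); x=fitblue(im)[0]
c=p+r.apply([1.4,0,4]); d=r.inv().apply(np.r_[x,85]-c); ax=r.inv().apply(A); print("post origin rel ring bottom, tool axes",d,"axis",ax)
print("post tip lateral",d+60*ax)
E
```

```text
t: 5.88
eef_pos: [472.1, 43.8, 207.0]
eef_rot: [0.259, 0.086, 0.962, -0.022]
force: [-0.5, -0.2, -3.9]
grip_width: 0.621
grip_force: 75.8
(array([537.4523261 ,  32.34628819]), np.float64(0.15768852554767063), 18)
t 5.93 tcp [471.8  43.7 206.5] shift [ 2.1 -0.2 -1. ] turn [ 0.06  0.13 -0.05] F [ 0.7  0.1 -4.7] gw 0.623 gf 75.8
(array([537.25518175,  32.43473142]), np.float64(0.1880785099823535), 20)
t 5.98 tcp [471.2  43.5 205.9] shift [ 1.4  0.  -1.3] turn [ 0.04  0.08 -0.04] F [ 0.1 -0.2 -4.4] gw 0.621 gf 75.8
post origin rel ring bottom, tool axes [  1.22808909   0.68920679 134.20251301] axis [-1.46245352e-03  6.14525390e-04 -9.99998739e-01]
post tip lateral [ 1.14034188  0.72607832 74.2025887 ]
```

```bash

python3 -m inch '[[1.2,0.7,20,0,0,0,40],[0,0,25,0,0,0,40],[0,0,15,0,0,0,40],[0,0,5,0,0,0,40],[0,0,0,0,0,0,40],[0,0,0,0,0,0,40]]'
python3 - <<'E'
from ov import *
O=np.array([537.3,32.4,85]); 
im=snap("wrist","w5.png")[:,:,::-1].copy(); print(fitblue(im))
p,r=pose(); c=p+r.apply([1.4,0,4]); print("rel",r.inv().apply(O-c),"Faxes",r.inv().apply(readout.observe()["force"]))
overlay(im,O,(1.4,0,4),"o5.png",(170,90,400,380),s=2)
E
```

```text
t: 6.48
eef_pos: [500.4, 38.3, 147.6]
eef_rot: [0.258, 0.086, 0.962, -0.023]
force: [-0.5, -0.1, -3.7]
grip_width: 0.619
grip_force: 75.8
(array([538.97102825,  32.51963352]), np.float64(0.18864140858648748), 18)
rel [-2.00167605  0.48660256 69.35394773] Faxes [1.17689778 1.04551155 2.9935312 ]
```

View pics/o5.png

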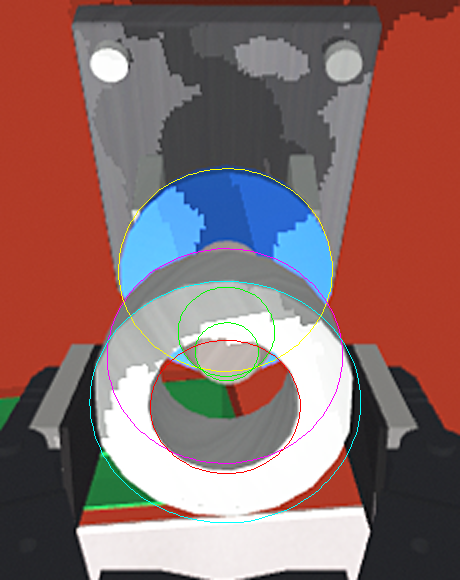

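The overlay shows the post tip at (227,365), centred sideways. The ring axis is about 2.5 mm too far in +x of the tool, so I'll correct that and start threading.

```bash

cat > chk.py <<'E'
from ov import *
import sys
rc=eval(sys.argv[1]) if len(sys.argv)>1 else [1.4,0,4]
O=np.array([538,32.5,85]); p,r=pose(); s=readout.observe()
print("t",round(s["t"],2),"rel",r.inv().apply(O-(p+r.apply(rc))).round(1),"Ftool",r.inv().apply(s["force"]).round(1),"M",np.round(r.inv().apply(s["moment"]),2),"turn",np.degrees((r.inv()*Rpost()).as_rotvec()).round(2))
E
python3 -m inch '[[-1.3,0.2,0,0,0,0,40],[-1.3,0.2,0,0,0,0,40],[0,0,0,0,0,0,40],[0,0,0,0,0,0,40]]'; python3 chk.py
python3 -m inch '[[0,0,4,0,0,0,40],[0,0,4,0,0,0,40],[0,0,4,0,0,0,40],[0,0,4,0,0,0,40],[0,0,4,0,0,0,40],[0,0,0,0,0,0,40]]'; python3 chk.py
```

```text
t: 6.87
eef_pos: [502.6, 38.6, 149.6]
eef_rot: [0.259, 0.086, 0.962, -0.023]
force: [0.4, 0.9, -4.0]
grip_width: 0.623
grip_force: 75.8
t 6.87 rel [-0.1  0.2 69.9] Ftool [1.8 1.  3.6] M [ 0.07  0.84 -0.02] turn [0.04 0.08 0.  ]
t: 7.37
eef_pos: [511.8, 36.4, 130.3]
eef_rot: [0.257, 0.086, 0.962, -0.023]
force: [0.9, -0.5, -4.0]
grip_width: 0.621
grip_force: 75.8
t 7.37 rel [-1.8  0.8 48.4] Ftool [ 1.1 -0.4  4. ] M [ 0.01  0.79 -0.05] turn [-0.03 -0.09  0.01]
```

```bash

python3 -m inch '[[-0.8,0.3,4,0,0,0,40],[0,0,4,0,0,0,40],[0,0,4,0,0,0,40],[0,0,4,0,0,0,40],[0,0,0,0,0,0,40]]'; python3 chk.py
python3 -m inch '[[0,0,0,0,0,0,40],[0,0,0,0,0,0,40]]';python3 chk.py
```

```text
t: 7.78
eef_pos: [520.5, 35.2, 117.1]
eef_rot: [0.257, 0.086, 0.962, -0.023]
force: [-0.4, -0.5, -4.0]
grip_width: 0.623
grip_force: 75.8
t 7.78 rel [-0.7  0.4 32.6] Ftool [ 2.3 -0.5  3.3] M [-0.    0.81 -0.02] turn [-0.02 -0.06  0.01]
t: 7.95
eef_pos: [520.6, 35.4, 117.9]
eef_rot: [0.258, 0.086, 0.962, -0.023]
force: [-0.4, -0.3, -4.3]
grip_width: 0.621
grip_force: 75.8
t 7.95 rel [-0.3  0.3 33.3] Ftool [ 2.5 -0.4  3.6] M [0.03 0.84 0.05] turn [ 0.   -0.01  0.01]
```

No contact force, and the ring is on the post. I'll continue, slowing near the shoulder.

```bash

python3 -m inch '[[-0.2,0.2,5,0,0,0,40],[0,0,5,0,0,0,40],[0,0,5,0,0,0,40],[0,0,5,0,0,0,40],[0,0,4,0,0,0,40],[0,0,2,0,0,0,40],[0,0,0,0,0,0,40]]'; python3 chk.py
python3 -m inch '[[0,0,2,0,0,0,40],[0,0,0,0,0,0,40]]';python3 chk.py
python3 -m inch '[[0,0,1.5,0,0,0,40],[0,0,0,0,0,0,40]]';python3 chk.py
```

```text
t: 8.53
eef_pos: [533.5, 33.1, 94.7]
eef_rot: [0.257, 0.086, 0.962, -0.023]
force: [0.1, -0.3, -3.4]
grip_width: 0.624
grip_force: 75.9
t 8.53 rel [-0.5  0.2  6.7] Ftool [ 1.5 -0.3  3. ] M [ 0.05  0.79 -0.01] turn [-0.02 -0.06  0.01]
t: 8.7
eef_pos: [534.7, 33.0, 93.6]
eef_rot: [0.258, 0.086, 0.962, -0.023]
force: [0.7, -0.1, -4.2]
grip_width: 0.621
grip_force: 75.9
t 8.7 rel [0.  0.  5.2] Ftool [1.5 0.1 4. ] M [-0.01  0.87 -0.02] turn [ 0.   -0.    0.01]
t: 8.87
eef_pos: [535.5, 33.0, 92.5]
eef_rot: [0.258, 0.086, 0.962, -0.023]
force: [0.3, 0.4, -4.6]
grip_width: 0.622
grip_force: 75.9
t 8.87 rel [ 0.1 -0.   3.8] Ftool [2.1 0.4 4.1] M [-0.    0.79 -0.01] turn [0.01 0.01 0.01]
```

```bash

for i in 1; do python3 -m inch '[[0,0,1.5,0,0,0,40],[0,0,0,0,0,0,40]]' >/dev/null;python3 chk.py; done
python3 -m inch '[[0,0,1,0,0,0,40],[0,0,0,0,0,0,40]]'>/dev/null;python3 chk.py
python3 -m inch '[[0,0,1,0,0,0,40],[0,0,0,0,0,0,40]]'>/dev/null;python3 chk.py
python3 -m inch '[[0,0,1,0,0,0,40],[0,0,0,0,0,0,40]]'>/dev/null;python3 chk.py
```

```text
t 9.03 rel [0.1 0.  2.3] Ftool [ 1.8 -0.9  3.2] M [ 0.04  0.82 -0.03] turn [0.01 0.01 0.01]
t 9.2 rel [0.  0.  1.3] Ftool [3.  1.2 3.3] M [-0.01  0.83  0.01] turn [0.01 0.   0.01]
t 9.37 rel [0.1 0.  0.3] Ftool [ 2.1 -0.3  1.9] M [ 0.02  0.8  -0.02] turn [0.01 0.01 0.01]
t 9.53 rel [0.1 0.  0.2] Ftool [  3.2  -0.3 -13.1] M [0.16 1.12 0.  ] turn [0.02 0.04 0.02]
```

Contact came at the expected height. I'll press lightly to flatten the ring on the shoulder, then let go.

```bash

python3 -m inch '[[0,0,0.7,0,0,0,40],[0,0,0,0,0,0,40],[0,0,0,0,0,0,40]]'>/dev/null;python3 chk.py
python3 -m inch '[[0,0,0,0,0,0,60],[0,0,-1,0,0,0,66],[0,0,0,0,0,0,72],[0,0,0,0,0,0,72]]';python3 chk.py
python3 -m inch '[[0,0,-8,0,0,0,76],[0,0,-15,0,0,0,76],[0,0,-25,0,0,0,76],[0,0,-30,0,0,0,76],[0,0,-20,0,0,0,76],[0,0,0,0,0,0,76],[0,0,0,0,0,0,76],[0,0,0,0,0,0,76]]';python3 chk.py
python3 - <<'E'
from ov import *
im=snap("wrist","w6.png")[:,:,::-1].copy(); O=np.array([538,32.5,85]);p,r=pose()
z=r.apply([0,0,1]); rc=r.inv().apply(O-p)
overlay(im,O,rc,"o6.png",(170,80,400,380),s=2)
E
```

```text
t 9.78 rel [0.1 0.  0.2] Ftool [  4.2  -1.1 -23.8] M [0.28 1.37 0.02] turn [0.03 0.07 0.02]
t: 10.12
eef_pos: [538.4, 32.6, 89.5]
eef_rot: [0.259, 0.086, 0.962, -0.023]
force: [-0.5, 0.1, -0.8]
grip_width: 0.842
grip_force: 0.0
t 10.12 rel [ 1.2 -0.2 -0.3] Ftool [0.9 0.  0.4] M [-0.01  0.42 -0.02] turn [ 0.03  0.1  -0.01]
t: 10.78
eef_pos: [489.2, 41.2, 173.6]
eef_rot: [0.258, 0.086, 0.962, -0.023]
force: [0.4, -0.0, -0.6]
grip_width: 0.891
grip_force: 0.0
t 10.78 rel [-0.   0.  97.5] Ftool [-0.   0.1  0.7] M [ 0.06  0.46 -0.02] turn [0.01 0.01 0.01]
```

View pics/o6.png

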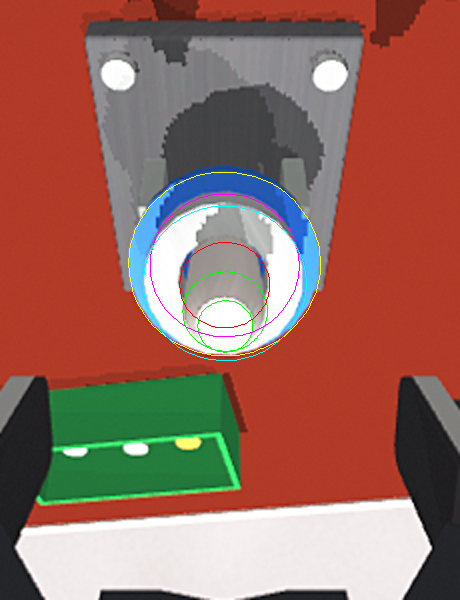

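The overlay shows the spacer home on the blue shoulder, its centre at (225,280), with the post through it and gripper clear. Next is the bush.

```bash

python3 -m inch '[[0,0,-25,0,0,0,72],[0,0,-25,0,0,0,72],[0,0,0,0,6,0,72],[0,0,0,0,6,0,72],[0,0,0,0,6,0,72],[0,0,0,0,6,0,72],[0,0,0,0,6,0,72]]'>/dev/null
python3 -m inch '[[-13.25,-33,0,0,0,0,72],[-13.25,-33,0,0,0,0,72],[-13.25,-33,0,0,0,0,72],[-13.25,-33,0,0,0,0,72],[-13.25,-33,0,0,0,0,72],[-13.25,-33,0,0,0,0,72],[-13.25,-33,0,0,0,0,72],[-13.25,-33,0,0,0,0,72],[-13.25,-33,0,0,0,0,72],[-13.25,-33,0,0,0,0,72]]'>/dev/null
python3 -m inch '[[0,0,40,0,0,0,60],[0,0,40,0,0,0,60],[0,0,20,0,0,0,60],[0,0,0,0,0,0,60],[0,0,0,0,0,0,60],[0,0,0,0,0,0,60]]'
cat > bf.py <<'E'
from fitring import *
im=snap("wrist","w7.png")[:,:,::-1].copy(); hsv=cv2.cvtColor(im,cv2.COLOR_BGR2HSV)
m=((hsv[...,0]>15)&(hsv[...,0]<35)&(hsv[...,1]>90)).astype(np.uint8)
for d in imaging.recognise("bush","wrist")[:4]: print(round(d["p"],2),np.round(d["xyz"]),np.round(proj("wrist",d["xyz"])[0]))
K=proj("wrist",(536,-302,20))[0]; print(K); x,e,n=fitring("wrist",im,m,K,43,26,(536,-302),70); print(x,e,n)
togo((*x,3),Rdown())
E
python3 bf.py
```

```text
t: 12.75
eef_pos: [537.4, -303.0, 117.5]
eef_rot: [0.0, 0.089, 0.996, -0.0]
force: [0.8, 1.0, -0.1]
grip_width: 0.703
grip_force: 0.0
0.7 [ 541. -194.   25.] [432. 195.]
0.58 [ 435. -176.   20.] [449.  29.]
0.57 [ 535. -301.   22.] [284. 211.]
[282.92811667 211.1723704 ]
[ 537.28041508 -300.29835409] 0.6905330768874784 32
t 12.85 tcp [ 538.2 -303.3  118.9] shift [  1.9   3.  115.9] turn [-0.07  0.2   0.03] F [ 0.1  0.1 -1.1] gw 0.7 gf 0.0
```

```bash

python3 -m inch '[[1.5,2.6,20,0,0,0,60],[0,0,30,0,0,0,60],[0,0,30,0,0,0,60],[0,0,20,0,0,0,60],[0,0,11,0,0,0,60],[0,0,2,0,0,0,60],[0,0,0,0,0,0,60]]'
python3 -m inch '[[0,0,0,0,0,0,45],[0,0,0,0,0,0,35],[0,0,0,0,0,0,28],[0,0,0,0,0,0,28],[0,0,0,0,0,0,28],[0,0,0,0,0,0,28],[0,0,0,0,0,0,28]]' 60
python3 -m inch '[[0,0,-10,0,0,0,28],[0,0,-30,0,0,0,28],[0,0,-40,0,0,0,28],[0,0,-40,0,0,0,28],[0,0,-40,0,0,0,28],[0,0,-40,0,0,0,28],[0,0,-10,0,0,0,28],[0,0,0,0,0,0,28]]'
```

```text
t: 13.43
eef_pos: [536.4, -300.0, 4.8]
eef_rot: [0.001, 0.089, 0.996, -0.0]
force: [-0.0, -0.4, -0.1]
grip_width: 0.701
grip_force: 0.0
t: 14.02
eef_pos: [537.5, -300.7, 6.6]
eef_rot: [0.002, 0.089, 0.996, -0.001]
force: [-1.1, 0.4, 6.7]
grip_width: 0.479
grip_force: 60.6
t: 14.68
eef_pos: [538.1, -301.2, 219.8]
eef_rot: [0.005, 0.089, 0.996, -0.002]
force: [0.8, 0.1, -1.0]
grip_width: 0.485
grip_force: 61.0
```

```bash

python3 -m inch '[[12.9,32.8,0,0,0,0,28],[12.9,32.8,0,0,0,0,28],[12.9,32.8,0,0,0,0,28],[12.9,32.8,0,0,0,0,28],[12.9,32.8,0,0,0,0,28],[12.9,32.8,0,0,0,0,28],[12.9,32.8,0,0,0,0,28],[12.9,32.8,0,0,0,0,28],[12.9,32.8,0,0,0,0,28],[12.9,32.8,0,0,0,0,28]]'>/dev/null
python3 -m inch '[[0,0,0,0,-6,0,28],[0,0,0,0,-6,0,28],[0,0,0,0,-6,0,28],[0,0,0,0,-6,0,28],[0,0,0,0,-6,0,28],[0,0,0,0,0,0,28],[0,0,0,0,0,0,28],[0,0,0,0,0,0,28],[0,0,0,0,0,0,28]]'
python3 chk.py [0,0,5.5]
cat > bh.py <<'E'
from ov import *
im=snap("wrist","w8.png")[:,:,::-1].copy(); p,r=pose(); z=r.apply([0,0,1])
print(fitblue(im))
hsv=cv2.cvtColor(im,cv2.COLOR_BGR2HSV); m=((hsv[...,0]>15)&(hsv[...,0]<38)&(hsv[...,1]>70)&(hsv[...,2]>40)).astype(np.uint8); w=np.zeros_like(m); w[170:400,200:365]=m[170:400,200:365]
c=max(cv2.findContours(w,0,1)[0],key=cv2.contourArea); h=cv2.convexHull(c).reshape(-1,2).astype(float)
def g(x):
    C=p+r.apply(x); return cv2.convexHull(proj("wrist",np.r_[circ(C,z,43),circ(C-26*z,z,43)]).astype(np.float32))
s=least_squares(lambda x:[cv2.pointPolygonTest(g(x),tuple(map(float,q)),True) for q in h],[0.1,0.1,5.5],diff_step=1e-2,loss="soft_l1"); print("bush in tool",s.x.round(2),np.sqrt(np.mean(s.fun**2)))
overlay(im,(538,32.5,85),(s.x[0],s.x[1],s.x[2]),"o8.png",(170,90,400,380),H=26,Dr=43,s=2)
E
python3 bh.py
```

```text
t: 16.27
eef_pos: [470.0, 46.3, 216.4]
eef_rot: [0.259, 0.086, 0.962, -0.022]
force: [0.2, 0.6, -1.2]
grip_width: 0.479
grip_force: 61.2
t 16.27 rel [  5.9  -1.7 142.9] Ftool [0.5 0.6 1.1] M [ 0.05  0.53 -0.02] turn [ 0.06  0.13 -0.06]
(array([538.44360498,  32.40406111]), np.float64(0.14314582568600442), 23)
bush in tool [-0.08 -0.39 10.55] 0.6534327294211438
```

View pics/o8.png

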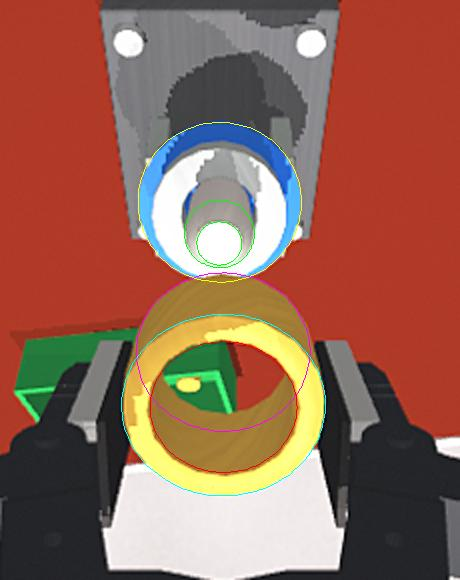

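The overlay shows the post tip (219,243), the shoulder and the bush bore (223,407) all fitting the model. The bush needs to move about +5.6 in x and −1.4 in y.

```bash

python3 -m inch '[[2.8,-0.7,15,0,0,0,28],[2.8,-0.7,20,0,0,0,28],[0,0,20,0,0,0,28],[0,0,12,0,0,0,28],[0,0,4,0,0,0,28],[0,0,0,0,0,0,28],[0,0,0,0,0,0,28],[0,0,0,0,0,0,28]]'>/dev/null
python3 chk.py [0.3,-0.3,5.5]; python3 bh.py; python3 chk.py [0.3,-0.3,5.5]
```

```text
t 16.98 rel [-2.7  0.8 72. ] Ftool [0.4 0.3 0.8] M [-0.02  0.58  0.04] turn [ 0.03  0.07 -0.02]
(array([538.12242687,  32.48206215]), np.float64(0.2308018883148746), 23)
bush in tool [ 0.17 -0.45  9.93] 0.5261934386885407
t 17.03 rel [-2.8  0.8 72.2] Ftool [-0.1  0.1  1.4] M [0.03 0.55 0.01] turn [ 0.04  0.09 -0.01]
```

```bash

python3 -m inch '[[-1.4,0.4,0,0,0,0,28],[-1.3,0.4,0,0,0,0,28],[0,0,0,0,0,0,28],[0,0,0,0,0,0,28],[0,0,0,0,0,0,28]]'>/dev/null; python3 chk.py [0.3,-0.3,5.5]
python3 -m inch '[[0,0,4,0,0,0,28],[0,0,4,0,0,0,28],[0,0,4,0,0,0,28],[0,0,4,0,0,0,28],[0,0,0,0,0,0,28],[0,0,0,0,0,0,28]]'>/dev/null; python3 chk.py [0.3,-0.3,5.5]
```

```text
t 17.45 rel [-1.5  0.3 71.7] Ftool [ 0.6 -0.1 -0.4] M [ 0.02  0.56 -0.03] turn [0.02 0.02 0.02]
t 17.95 rel [-2.2  0.5 55.1] Ftool [ 0.2 -0.5  0.4] M [0.01 0.5  0.02] turn [-0.02 -0.07  0.02]
```

```bash

python3 -m inch '[[-1,0.2,0,0,0,0,28],[-0.6,0.2,0,0,0,0,28],[0,0,4,0,0,0,28],[0,0,4,0,0,0,28],[0,0,0,0,0,0,28],[0,0,0,0,0,0,28]]'>/dev/null; python3 chk.py [0.3,-0.3,5.5]; python3 bh.py
python3 -m inch '[[0,0,4,0,0,0,28],[0,0,4,0,0,0,28],[0,0,3,0,0,0,28],[0,0,0,0,0,0,28],[0,0,0,0,0,0,28]]'>/dev/null; python3 chk.py [0.3,-0.3,5.5]
```

```text
t 18.45 rel [-0.4  0.1 47.2] Ftool [0.2 0.1 0.8] M [0.   0.59 0.03] turn [-0.01 -0.05  0.02]
(array([538.49591309,  32.36455035]), np.float64(0.2598200278253674), 22)
t 18.92 rel [-0.3  0.1 36.2] Ftool [-0.4 -1.1  1. ] M [-0.03  0.48 -0.04] turn [-0.01 -0.05  0.01]Traceback (most recent call last):
  File "bh.py", line 8, in <module>
    s=least_squares(lambda x:[cv2.pointPolygonTest(g(x),tuple(map(float,q)),True) for q in h],[0.1,0.1,5.5],diff_step=1e-2,loss="soft_l1"); print("bush in tool",s.x.round(2),np.sqrt(np.mean(s.fun**2)))
    return func(*args, **kwargs)
    result = trf(vector_fun.fun, vector_fun.jac, x0, f0, J0, lb, ub, ftol, xtol,
                 gtol, max_nfev, x_scale, loss_function, tr_solver,
                 tr_options.copy(), verbose, callback=callback_wrapped)
    return trf_no_bounds(
        fun, jac, x0, f0, J0, ftol, xtol, gtol, max_nfev, x_scale,
        loss_function, tr_solver, tr_options, verbose, callback=callback)
    J = jac(x)
    self._update_jac()
    ~~~~~~~~~~~~~~~~^^
    self.J = self.jac_wrapped(xp_copy(self.x), f0=self.f)
             ~~~~~~~~~
[... 1054 characters left out ...]
f_step=1e-2,loss="soft_l1"); print("bush in tool",s.x.round(2),np.sqrt(np.mean(s.fun**2)))
                                                   ~^^^
  File "bh.py", line 7, in g
    C=p+r.apply(x); return cv2.convexHull(proj("wrist",np.r_[circ(C,z,43),circ(C-26*z,z,43)]).astype(np.float32))
                                          ~~~~^^^^^^^^^^^^^^^^^^^^^^^^^^^^^^^^^^^^^^^^^^^^^^^
  File "h.py", line 8, in proj
    K,r,t=cal(n); return cv2.projectPoints(np.array(P,float).reshape(-1,3),r,t,K,None)[0].reshape(-1,2)
          ~~~^^^
  File "h.py", line 5, in cal
    c=imaging.get_calibration(n); f=210/np.tan(np.radians(c["vertical_fov"])/2)
ValueError: time passes only in moves, steps and waits
```

The fit failure doesn't matter. The bush is on the post with no load, so I'll ease it down to the spacer.

```bash

python3 -m inch '[[0,0,4,0,0,0,28],[0,0,4,0,0,0,28],[0,0,1.5,0,0,0,28],[0,0,0,0,0,0,28],[0,0,0,0,0,0,28]]'>/dev/null; python3 chk.py [0.3,-0.3,5.5]
python3 -m inch '[[0,0,1.5,0,0,0,28],[0,0,0,0,0,0,28]]'>/dev/null;python3 chk.py [0.3,-0.3,5.5]
python3 -m inch '[[0,0,1,0,0,0,28],[0,0,0,0,0,0,28]]'>/dev/null;python3 chk.py [0.3,-0.3,5.5]
```

```text
t 19.33 rel [-0.2  0.  26.8] Ftool [0.8 0.1 0.8] M [-0.02  0.57  0.06] turn [-0.   -0.03  0.01]
t 19.5 rel [ 0.1 -0.1 25.5] Ftool [ 1.4 -0.1  0.4] M [-0.02  0.55  0.  ] turn [0.01 0.01 0.01]
t 19.67 rel [ 0.1 -0.1 24.5] Ftool [1.1 0.1 0.9] M [0.   0.6  0.02] turn [0.01 0.01 0.01]
```

```bash

python3 -m inch '[[0,0,1,0,0,0,28],[0,0,0,0,0,0,28]]'>/dev/null;python3 chk.py [0.3,-0.3,5.5]
```

```text
t 19.83 rel [ 0.  -0.1 23.5] Ftool [ 0.2  0.2 -0.2] M [0.02 0.57 0.02] turn [ 0.01 -0.    0.01]
```

```bash

python3 -m inch '[[0,0,0.8,0,0,0,28],[0,0,0,0,0,0,28]]'>/dev/null;python3 chk.py [0.3,-0.3,5.5]
python3 -m inch '[[0,0,0.8,0,0,0,28],[0,0,0,0,0,0,28]]'>/dev/null;python3 chk.py [0.3,-0.3,5.5]
```

```text
t 20.0 rel [ 0.  -0.1 22.9] Ftool [ 0.9 -0.2 -2.4] M [ 0.06  0.67 -0.01] turn [0.01 0.01 0.01]
t 20.17 rel [ 0.  -0.1 22.8] Ftool [  1.5  -0.3 -15.3] M [0.18 0.98 0.03] turn [0.02 0.03 0.02]
```

Contact is where it should be. I'll press, release and back off along the post axis.

```bash

python3 -m inch '[[0,0,0.5,0,0,0,28],[0,0,0,0,0,0,28],[0,0,0,0,0,0,28]]'>/dev/null;python3 chk.py [0.3,-0.3,5.5]
python3 -m inch '[[0,0,0,0,0,0,45],[0,0,-0.8,0,0,0,52],[0,0,0,0,0,0,58],[0,0,0,0,0,0,60],[0,0,0,0,0,0,60]]';python3 chk.py
python3 -m inch '[[0,0,-8,0,0,0,62],[0,0,-15,0,0,0,62],[0,0,-25,0,0,0,62],[0,0,-30,0,0,0,62],[0,0,-20,0,0,0,62],[0,0,0,0,0,0,62],[0,0,0,0,0,0,62],[0,0,0,0,0,0,62],[0,0,0,0,0,0,62]]'>/dev/null;python3 chk.py
python3 - <<'E'
from ov import *
im=snap("wrist","w9.png")[:,:,::-1].copy(); hsv=cv2.cvtColor(im,cv2.COLOR_BGR2HSV)
m=((hsv[...,0]>15)&(hsv[...,0]<38)&(hsv[...,1]>70)&(hsv[...,2]>40)).astype(np.uint8)
K=proj("wrist",np.array([538,32.5,85])+35*A)[0].astype(int); print("expect",K)
w=np.zeros_like(m); w[K[1]-60:K[1]+60,K[0]-70:K[0]+70]=m[K[1]-60:K[1]+60,K[0]-70:K[0]+70]
c=max(cv2.findContours(w,0,1)[0],key=cv2.contourArea); print("seen bbox",cv2.boundingRect(c))
for d in(22,25,30,40):
    O=np.array([538,32.5,85])+d*A; print(d,"pred",cv2.boundingRect(proj("wrist",np.r_[circ(O,A,43),circ(O+26*A,A,43)]).astype(np.float32)))
for n in("top","scene"):
    imaging.capture(n)
    for q in("bush","spacer","bottle","wrench","bin"): print(n,q,[(round(d["p"],2),*np.round(d["xyz"])) for d in imaging.recognise(q,n)[:3]])
E
```

```text
t 20.42 rel [ 0.1 -0.1 22.7] Ftool [  3.8  -1.4 -21.9] M [0.27 1.16 0.01] turn [0.03 0.05 0.03]
t: 20.83
eef_pos: [524.9, 35.2, 109.1]
eef_rot: [0.258, 0.086, 0.962, -0.023]
force: [0.7, -0.3, -0.0]
grip_width: 0.705
grip_force: 0.0
t 20.83 rel [-0.9 -0.4 23.6] Ftool [-0.6 -0.2  0.4] M [-0.04  0.5  -0.  ] turn [0.   0.   0.01]
t 21.58 rel [-2.400e+00  1.000e-01  1.209e+02] Ftool [ 0.5 -0.2  0.2] M [-0.    0.41 -0.  ] turn [-0.04 -0.11  0.03]
expect [281 220]
seen bbox (252, 185, 61, 67)
22 pred (250, 187, 64, 68)
25 pred (249, 187, 65, 70)
30 pred (249, 189, 66, 71)
40 pred (247, 192, 69, 74)
top bush [(0.75, np.float64(523.0), np.float64(29.0), np.float64(124.0)), (0.67, np.float64(429.0), np.float64(-173.0), np.float64(24.0)), (0.5, np.float64(538.0), np.float64(-196.0), np.float64(26.0))]
top spacer [(0.66, np.float64(346.0), np.float64(198.0), np.float64(28.0)), (0.55, np.float64(459.0), np.float64(306.0), np.float64(17.0)), (0.53, np.float64(544.0), np.float64(26.0), np.float64(106.0))]
top bottle [(0.59, np.float64(662.0), np.float64(271.0), np.float64(72.0))]
top wrench [(0.95, np.float64(724.0), np.float64(-332.0), np.float64(6.0))]
top bin [(0.68, np.float64(774.0), np.float64(-80.0), np.float64(5.0))]
scene bush [(0.85, np.float64(438.0), np.float64(-171.0), np.float64(19.0)), (0.78, np.float64(530.0), np.float64(22.0), np.float64(119.0)), (0.61, np.float64(541.0), np.float64(-198.0), np.float64(21.0))]
scene spacer [(0.72, np.float64(351.0), np.float64(181.0), np.float64(22.0)), (0.64, np.float64(464.0), np.float64(300.0), np.float64(12.0)), (0.51, np.float64(545.0), np.float64(18.0), np.float64(105.0))]
scene bottle [(0.82, np.float64(682.0), np.float64(261.0), np.float64(65.0))]
scene wrench [(0.68, np.float64(720.0), np.float64(-339.0), np.float64(8.0))]
scene bin [(0.83, np.float64(770.0), np.float64(-80.0), np.float64(15.0))]
```

The bush's outline matches the seated position (22 mm best), the bystanders haven't moved, and the gripper is clear, so I'll hand in.

```bash
python3 -c "
from workcell import ticket
print(ticket.close_job())"
```

```text
the job is handed in; nothing more can be done
None
```

I guided the spacer and then the brass bush down the post to force contact at their seats and let go of both; the bottle, wrench and bin show no movement, and the job went in at about 22 s of the 54 s allowed, with no verdict returned.

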